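# Roll-test two dough pins, rack the true one and set the warped one aside

### The job

One of the two wooden dough pins on the cutting board has warped. Press the pins lightly with your fingertips at the middle and roll them on the board, about a quarter turn to either side, until the warped one has shown itself by lifting under your fingers; ease off as it lifts, for hard pressure would only spring it flat and mark the board. Then lay the straight pin in both saddles of the pin rest and the warped one flat in the empty wooden tray, set down gently, and leave the other kitchen things where they are.

Things in the scene. Friction and masses are not known exactly. Their poses are not given: they have to be found in the camera images.
- pin_a: plain wood dough pin, 28 mm thick, 220 long, round ends, about 0.12 kg, lying on the board. Origin midway on the line joining its end centres, 14 mm above the board; x along the pin, y and z turn as it rolls. Either this or pin_b is bowed 4 mm at the middle (not told which), the other straight. The bow starts lying flat to one side: rolled one way the middle rises up to 4 mm, rolled the other way the ends lift and it rocks
- pin_b: plain wood dough pin, 28 mm thick, 220 long, round ends, about 0.12 kg, lying on the board. Same size, origin and axes as pin_a. Either this or pin_a is the bowed one (not told which)
- board: cutting board, thick maple, 400 (its x) by 290 (its y) by 34 mm, fixed. Origin at the centre of its underside, z up; its top is flat, 34 mm above the origin. A pin pressed on it feels stiff, 10 to 20 N per mm; about 5 N rolls a pin without slipping
- pin_rest: wooden pin rest, fixed: foot 190 (its x) by 74 by 12 mm with two saddles, 16 mm thick, at x = -70 and +70 mm. Each has a notch open at the top, 32 mm wide, flared to about 50 mm at its mouth; notch floor 34 mm, saddle top 58 mm above the origin. Between the saddles it is open down to the foot. Origin at the centre of the underside; a seated pin lies along x
- rest_seat (a point): where the middle of the seated pin's axis belongs: middle of the pin rest, 48 mm above its underside; x along the rest
- tray: plain open wooden tray, fixed, 270 (its x) by 104 (its y) by 42 mm outside, walls and floor 7 mm. Origin at the centre of its underside; the pin fits in along x
- oats: white lidded canister, 102 mm across, 140 mm tall; loose bystander, origin at the centre of its underside
- tin: small food tin, 75 mm across, 58 mm tall; loose bystander, origin at the centre of its underside
- mug: two-tone mug, 101 mm tall, on the far end of the board; loose bystander, origin at the centre of its underside

How it is judged:
By the outcome, as a careful person would: the job done as asked, in the order asked, and still so for the second after the job is handed in, with the robot touching nothing.
It also fails if it takes over 72 s, if anything falls off the work surface, if the arm or the gripper's body presses on something with over 40 N, if the wrist force passes 120 N, or if a joint passes its speed limit or range.

### The arm

A 7-joint arm with a two-finger parallel gripper is mounted at the origin on a cart in front of the work surface, level with it; the furniture and walls round the work are solid. World frame = base frame: x ahead of the robot, y to its left, z up, the work surface at z = 0. Lengths are in m, angles in rad, forces in N, time in s.
With the tool pointing down it reaches from about 0.35 to 0.9 m from the base axis. Payload 19.9 kg.
Tool frame: the origin (TCP) lies on the centre line of the jaws, within the pads' length; the fingertips stand 17 mm ahead of it and the grasp point (between the pads) lies 2 mm behind it; y points along the fingers, z is the direction in which the jaws open and shut, and the axes are right-handed (so a half turn about y gives the same grasp; the last joint's range is limited). The gripper opens to 85 mm and grips with 20 to 120 N. Pads are 22 mm wide; open, the fingers measure 114 mm over their backs; the gripper's body (76 mm by 85 mm) begins 54 mm behind the grasp point. The pads swing forward as they close: fully open they stand 13 mm farther back than shut.
Start: joints at [1.2, 0.417, -0.01, 1.614, 0.005, 1.111, -0.053], TCP at [0.202, -0.592, 0.248] pointing down, gripper open.
Joint ranges: [-2.81, 2.81], [-0.39, 2.02], [-1.27, 1.25], [0.06, 2.57], [-1.19, 4.33], [0.19, 2], [-2.82, 2.82]. Speed limits (rad/s): [1.89, 1.89, 2.39, 2.39, 3.01, 3.01, 3.01].

### API

Orientations are given as a rotation vector (axis times angle).
In Python, from bench import bot, imaging, order gives the robot as it stands. The module is installed in compiled form; this text tells all that it offers.
- The arm moves only by the tool step_arm, never from a script. Its argument "increments" is a list of rows, each a list of 7 numbers: the opening, from 0 (shut) to 1 (fully open), then the shift along the tool's x, y, z in mm, then the turn, a rotation vector about the tool's x, y, z in rad. In form: [[claw, x, y, z, rx, ry, rz], ...]. A call has 1 to 8 rows; each row is the pose to reach, as a shift and turn from the pose commanded when the call began, along the tool's axes at that moment; what a row does not reach only later rows make up. A row lasts 1/10 s, in which the tool goes at most 50 mm and 8.59 degrees, less where a joint would pass 70% of its speed; a pose out of reach is approached as far as the arm can. A call with a gripper value outside its range is refused whole. The fingers move at their own pace and stop on an object; the grip force is fixed at half the most. Time passes only in rows, so rows that repeat a pose let the fingers close. It gives the time, the measured TCP pose, the force and the opening at its end, in the units of the state.
- bot.state(): the state, without advancing time (a new reading comes with each control period).
- imaging.camera(name): name is "side" or "top"; returns the picture (400x640x3 uint8, red, green, blue); there is no depth.
- imaging.camera_params(name): a dict with "camera_matrix" (3x3 intrinsics, pixels), "eye" and "rotation" of the camera in the world. Camera axes: x right, y up, looking along -z (the intrinsics and any distortion apply to the point x, -y, -z); pixel columns grow to the right and rows downward; lengths in m; the calibration is good to about 2 mm. A picture is of the moment at which its call begins. camera_params takes no time and is no camera call.
- order.finish_job(): hands the job in, once; it reports no verdict.
The state is a dict: "time": time; "q": joint angles; "qvel": joint speeds; "effort": joint torques, N m; "tcp_pos": TCP position; "eef_rot": TCP orientation; "ft_force": force on the tool from outside, world axes, zero at the start; "wrist_torque": the same for the moment, N m; "gripper_width": finger opening in m.
Only numpy, scipy, OpenCV 4.12 (cv2) and the standard library are available. Lean on these libraries where they do the work, as an engineer would, in place of code of your own. Each camera call takes 0.05 s, during which the arm holds its last target. There are 200 camera calls.

## Working session

There is one attempt and no reset: what is moved stays moved. The work goes in short steps, Python scripts to look and compute and a tool call to move; the robot and the scene stay as the last step left them, time stands still between calls to the robot, and variables do not carry over. Pictures are saved under pics/ and viewed, about 8 in all and at most 12, crops included, and the job is handed in when it is done.

Besides the shell and the picture viewer there is one more tool, called after "Call:" as name(argument=value, ...) on one line, values as JSON. step_arm: Moves the arm, as the interface text tells. Its arguments: {"type":"object","properties":{"increments":{"type":"array","items":{"type":"array","items":{"type":"number"}}}},"required":["increments"]}

```bash
mkdir -p pics; cat > h.py <<'E'
import numpy as np, cv2
from bench import bot, imaging, order
from scipy.spatial.transform import Rotation as R
def save(n,f):
    im=imaging.camera(n); cv2.imwrite('pics/'+f,im[:,:,::-1]); return im
def ray(n,u,v,z):
    p=imaging.camera_params(n);K=np.array(p['camera_matrix']);d=np.linalg.inv(K)@[u,v,1]
    d=np.array(p['rotation'])@[d[0],-d[1],-d[2]];e=np.array(p['eye']);return e+d*(z-e[2])/d[2]
def proj(n,P):
    p=imaging.camera_params(n);c=np.array(p['rotation']).T@(np.array(P)-p['eye']);q=np.array(p['camera_matrix'])@[c[0],-c[1],-c[2]];return q[:2]/q[2]
def totool(v):
    return R.from_rotvec(bot.state()['eef_rot']).inv().apply(v)*1000
E
python3 - <<'E'
from h import *
for n in('top','side'):
    save(n,n+'0.png');print(imaging.camera_params(n))
s=bot.state();print(s);print(R.from_rotvec(s['eef_rot']).as_matrix().round(3))
E
```

```text
{'camera_matrix': array([[483.13520642,   0.        , 320.02618049],
       [  0.        , 483.13520642, 199.78024839],
       [  0.        ,   0.        ,   1.        ]]), 'eye': array([ 0.33961769, -0.15178344,  1.16616816]), 'rotation': array([ 0.19061793, -0.18409806, -1.57518951])}
{'camera_matrix': array([[386.26408584,   0.        , 317.87375263],
       [  0.        , 386.26408584, 202.76599243],
       [  0.        ,   0.        ,   1.        ]]), 'eye': array([0.30167962, 0.55732191, 0.51388376]), 'rotation': array([ 0.30127444, -1.34693647, -2.43500524])}
{'time': 0.1, 'q': array([ 1.20050957,  0.41791731, -0.01032238,  1.61412194,  0.00473234,
        1.11066032, -0.05303274]), 'qvel': array([-0.00200282, -0.00159522,  0.0008023 , -0.00020561,  0.00037077,
       -0.00024655,  0.0006093 ]), 'effort': array([ 2.50753015e-03, -8.65809774e+01,  6.80205915e-01, -4.35634947e+01,
        1.91564730e-02,  4.89759666e-03,  1.78172045e-04]), 'tcp_pos': array([ 0.20171244, -0.59125086,  0.24771749]), 'eef_rot': array([-0.33929952,  2.04460596, -2.0424375 ]), 'ft_force': array([0.16338957, 0.59549912, 0.03881203]), 'wrist_torque': array([-0.02627409,  0.05885492,  0.04169807]), 'gripper_width': 0.0853422380055605}
[[-0.946 -0.     0.323]
 [-0.323  0.001 -0.946]
 [ 0.    -1.    -0.001]]
```

```bash
sed -i "s/np.array(p\['rotation'\])/R.from_rotvec(p['rotation']).as_matrix()/" h.py; cat h.py | grep rotvec
```

```text
d=R.from_rotvec(p['rotation']).as_matrix()@[d[0],-d[1],-d[2]];e=np.array(p['eye']);return e+d*(z-e[2])/d[2]
    p=imaging.camera_params(n);c=R.from_rotvec(p['rotation']).as_matrix().T@(np.array(P)-p['eye']);q=np.array(p['camera_matrix'])@[c[0],-c[1],-c[2]];return q[:2]/q[2]
    return R.from_rotvec(bot.state()['eef_rot']).inv().apply(v)*1000
```

View pics/top0.png

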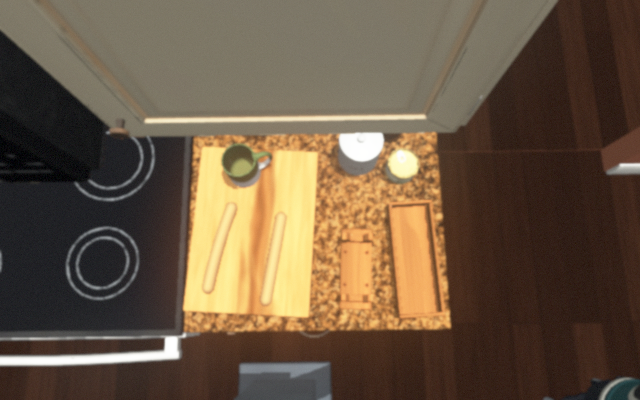

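View pics/side0.png

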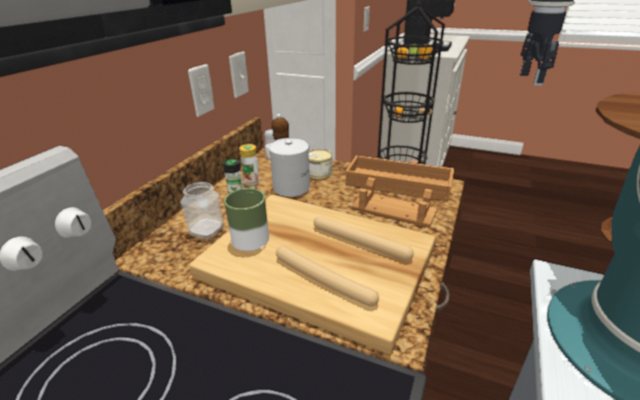

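```bash
python3 - <<'E'
from h import *
im=np.mean([save('top','t1.png').astype(float) for _ in range(4)],0).astype(np.uint8)
c=cv2.resize(im[130:330,185:450],None,fx=3,fy=3,interpolation=cv2.INTER_CUBIC);cv2.imwrite('pics/crop1.png',c[:,:,::-1])
h=cv2.cvtColor(im,cv2.COLOR_RGB2HSV)
for p in [(219,250),(274,260),(240,250),(297,260),(205,200),(255,300),(275,170),(262,230)]: print(p,h[p[1],p[0]],im[p[1],p[0]])
E
```

```text
(219, 250) [ 21 105 249] [249 219 146]
(274, 260) [ 23  94 253] [253 231 160]
(240, 250) [ 20 131 250] [250 209 122]
(297, 260) [ 24 112 254] [254 232 142]
(205, 200) [ 23 118 253] [253 226 136]
(255, 300) [ 14 159 236] [236 160  89]
(275, 170) [ 22 123 251] [251 217 130]
(262, 230) [ 14 161 225] [225 148  83]
```

View pics/crop1.png

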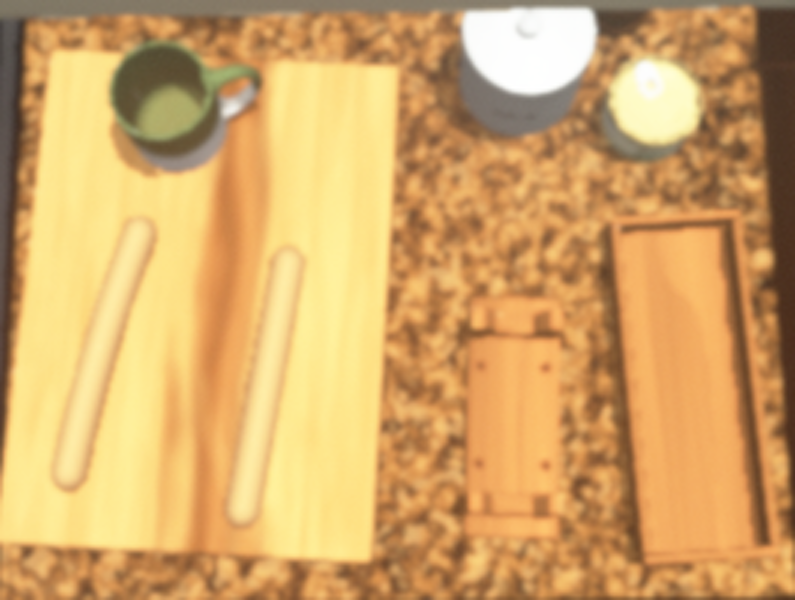

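```bash
python3 - <<'E'
from h import *
def w(x,y,z): return ray('top',x/3+185-.33,y/3+130-.33,z)
def show(n,l,z):
    P=np.array([w(*p,z) for p in l])[:,:2];print(n,P.round(4).tolist(),'c',P.mean(0).round(4));return P
for n,l in(('L',[(143,218),(68,490)]),('Rr',[(289,247),(241,526)])):
    P=show(n,l,.048);d=P[0]-P[1];print(np.linalg.norm(d),np.degrees(np.arctan2(d[1],d[0])))
P=show('rest',[(470,297),(556,297),(556,537),(466,537)],.012);print([np.linalg.norm(P[i]-P[i-1]).round(3) for i in range(4)])
P=show('tray',[(610,222),(740,210),(782,545),(643,562)],.042);print([np.linalg.norm(P[i]-P[i-1]).round(3) for i in range(4)]);d=P[0]+P[1]-P[2]-P[3];print(np.degrees(np.arctan2(d[1],d[0])))
show('board',[(50,52),(397,68),(371,560),(0,543)],.034)
show('notchcenters',[(513,320),(513,503)],.05)
show('mug',[(165,90)],.101);show('oats',[(528,40)],.14);show('tin',[(653,95)],.058)
im=imaging.camera('top').astype(float)
h=cv2.cvtColor(im.astype(np.uint8),cv2.COLOR_RGB2HSV)
# straightness: centre of low-saturation band across each pin
for n,l in(('L',[(143,218),(68,490)]),('Rr',[(289,247),(241,526)])):
    a,b=[np.array([x/3+184.67,y/3+129.67]) for x,y in l];o=[]
    t=(b-a)/np.linalg.norm(b-a);nn=np.array([t[1],-t[0]])
    S=cv2.GaussianBlur(h[:,:,1].astype(np.float32),(0,0),.7)
    for f in np.linspace(.1,.9,9):
        k=np.arange(-9,9.1,.25);q=(a+f*(b-a))[None]+k[:,None]*nn
        s=cv2.remap(S,q[:,0].astype(np.float32)[None],q[:,1].astype(np.float32)[None],1)[0]
        g=np.clip(np.percentile(s,50)-s,0,None);o.append(round(float((g*k).sum()/g.sum()),2))
    print(n,o)
E
```

```text
L [[0.6077, 0.0601], [0.3961, 0.1105]] c [0.5019 0.0853]
0.21754697023324002 -13.404688401610239
Rr [[0.5826, -0.056], [0.3678, -0.0213]] c [ 0.4752 -0.0387]
0.21764291794144758 -9.17104496109546
rest [[0.5472, -0.1994], [0.5463, -0.2688], [0.3574, -0.262], [0.3582, -0.1921]] c [ 0.4523 -0.2306]
[np.float64(0.189), np.float64(0.069), np.float64(0.189), np.float64(0.07)]
tray [[0.6009, -0.3109], [0.6094, -0.4149], [0.349, -0.4294], [0.3378, -0.3239]] c [ 0.4743 -0.3698]
[np.float64(0.263), np.float64(0.104), np.float64(0.261), np.float64(0.106)]
2.996256953213178
board [[0.7532, 0.1441], [0.7353, -0.1427], [0.3417, -0.1188], [0.3577, 0.164]] c [0.547  0.0116]
notchcenters [[0.5218, -0.2309], [0.3822, -0.2268]] c [ 0.452  -0.2289]
mug [[0.6965, 0.0362]] c [0.6965 0.0362]
oats [[0.719, -0.242]] c [ 0.719 -0.242]
tin [[0.7013, -0.3478]] c [ 0.7013 -0.3478]
L [-1.15, -1.76, -2.36, -2.49, -2.29, -2.9, -2.88, -2.57, -2.14]
Rr [0.89, 1.35, 1.02, 0.58, 0.25, 0.04, 0.43, 0.84, 0.45]
```

Call:
step_arm(increments=[[0,-32,0,-35,0,0.07,0],[0,-64,0,-70,0,0.14,0],[0,-96,0,-105,0,0.21,0],[0,-128,0,-140,0,0.28,0],[0,-160,0,-175,0,0.35,0],[0,-192,0,-210,0,0.42,0],[0,-224,0,-245,0,0.49,0],[0,-256,0,-280,0,0.56,0]])

```text
time: 1.15
tcp_pos: [0.3541, -0.242, 0.2486]
eef_rot: [-0.247, -2.097, 2.098]
ft_force: [1.9, -0.1, 0.1]
gripper_width: -0.0002
```

```bash
cat >> h.py <<'E'
def st(goal=None,ang=None):
    s=bot.state();M=R.from_rotvec(s['eef_rot']);print('t',round(s['time'],2),'p',s['tcp_pos'].round(4),'F',s['ft_force'].round(1),'w',round(s['gripper_width'],4))
    z=M.as_matrix()[:,2];a=np.degrees(np.arctan2(z[1],z[0]));print('z heading',a.round(1))
    if goal is not None: print('tool mm',M.inv().apply(np.array(goal)-s['tcp_pos'])*1000)
    if ang is not None: print('ry',np.radians((a-ang+180)%360-180).round(3))
E
python3 -c "
from h import *
st([.505,.097,.13],-103.4)"
```

```text
t 1.15 p [ 0.3541 -0.242   0.2486] F [ 1.9 -0.1  0.1] w -0.0002
z heading -103.4
tool mm [ -68.08412756  118.42925104 -364.84579963]
ry -0.0
```

Call:
step_arm(increments=[[0,-8.5,12,-46,0,0,0],[0,-17,24,-92,0,0,0],[0,-25.5,36,-138,0,0,0],[0,-34,48,-184,0,0,0],[0,-42.5,60,-230,0,0,0],[0,-51,72,-276,0,0,0],[0,-60,84,-322,0,0,0],[0,-68,100,-365,0,0,0]])

```text
time: 1.95
tcp_pos: [0.5044, 0.098, 0.1482]
eef_rot: [-0.245, -2.1, 2.099]
ft_force: [1.2, -1.6, -0.4]
gripper_width: -0.0002
```

Call:
step_arm(increments=[[0,0,30,0,0,0,0],[0,0,56,0,0,0,0],[0,0,60,0,0,0,0],[0,0,60,0,0,0,0],[0,0,60,0,0,0,0]])

```text
time: 2.45
tcp_pos: [0.5042, 0.0958, 0.0896]
eef_rot: [-0.246, -2.1, 2.099]
ft_force: [-0.3, -0.5, 0.5]
gripper_width: -0.0002
```

```bash
python3 -c "
from h import *
st([.505,.097,.079],-103.4)
im=save('side','s2.png');c=cv2.resize(im[180:330,230:450],None,fx=3,fy=3);cv2.imwrite('pics/s2c.png',c[:,:,::-1])"
```

```text
t 2.45 p [0.5042 0.0958 0.0896] F [-0.3 -0.5  0.5] w -0.0002
z heading -103.3
tool mm [-0.50168501 10.55301497 -1.34550242]
ry 0.002
```

View pics/s2c.png

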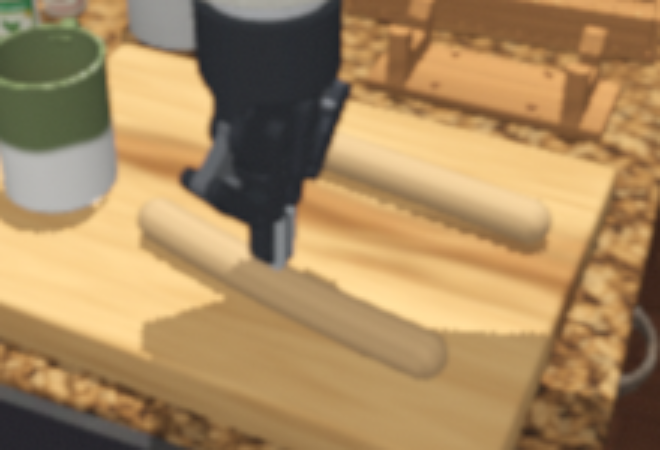

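Call:
step_arm(increments=[[0,0,4,0,0,0,0],[0,0,7,0,0,0,0],[0,0,8.5,0,0,0,0],[0,0,9,0,0,0,0],[0,0,9.2,0,0,0,0],[0,0,9.2,0,0,0,0]])

```text
time: 3.1
tcp_pos: [0.5035, 0.0959, 0.0791]
eef_rot: [-0.243, -2.099, 2.099]
ft_force: [-0.7, -0.8, -0.2]
gripper_width: 0.0001
```

Call:
step_arm(increments=[[0,0,0.5,0,0,0,0],[0,0,0.8,0,0,0,0],[0,0,0.8,0,0,0,0]])

```text
time: 3.4
tcp_pos: [0.5037, 0.0963, 0.0789]
eef_rot: [-0.244, -2.1, 2.099]
ft_force: [-5.1, 1.5, 12.9]
gripper_width: 0.0001
```

Call:
step_arm(increments=[[0,0,-0.4,0.5,0,0,0],[0,0,-0.6,2,0,0,0],[0,0,-0.8,4,0,0,0],[0,0,-0.9,5,0,0,0]])

```text
time: 3.8
tcp_pos: [0.5024, 0.0912, 0.0794]
eef_rot: [-0.244, -2.099, 2.099]
ft_force: [-3.0, 1.7, 8.0]
gripper_width: 0.0004
```

Call:
step_arm(increments=[[0,0,-0.2,1.5,0,0,0],[0,0,-0.4,3,0,0,0],[0,0,-0.6,4.5,0,0,0],[0,0,-0.8,6,0,0,0]])

```text
time: 4.2
tcp_pos: [0.501, 0.0854, 0.0802]
eef_rot: [-0.243, -2.1, 2.099]
ft_force: [-4.0, 2.4, 8.5]
gripper_width: 0.0002
```

Call:
step_arm(increments=[[0,0,-0.2,1.5,0,0,0],[0,0,-0.4,3,0,0,0],[0,0,-0.6,4.5,0,0,0],[0,0,-0.8,6,0,0,0]])

```text
time: 4.6
tcp_pos: [0.4995, 0.0795, 0.0809]
eef_rot: [-0.243, -2.099, 2.099]
ft_force: [-2.7, 2.1, 7.0]
gripper_width: -0.0003
```

Call:
step_arm(increments=[[0,0,-0.1,1.5,0,0,0],[0,0,-0.3,3,0,0,0],[0,0,-0.4,4.5,0,0,0],[0,0,-0.6,6,0,0,0]])

```text
time: 5.0
tcp_pos: [0.498, 0.0737, 0.0815]
eef_rot: [-0.243, -2.099, 2.099]
ft_force: [-2.8, 1.8, 6.2]
gripper_width: -0.0
```

Call:
step_arm(increments=[[0,0,-0.1,1.5,0,0,0],[0,0,-0.2,3,0,0,0],[0,0,-0.3,4.5,0,0,0],[0,0,-0.4,6,0,0,0]])

```text
time: 5.4
tcp_pos: [0.4966, 0.0676, 0.0818]
eef_rot: [-0.243, -2.099, 2.099]
ft_force: [-2.9, 0.1, 4.0]
gripper_width: 0.0005
```

Call:
step_arm(increments=[[0,0,-0.1,2,0,0,0],[0,0,-0.2,4,0,0,0],[0,0,-0.25,5,0,0,0]])

```text
time: 5.7
tcp_pos: [0.4957, 0.0624, 0.082]
eef_rot: [-0.244, -2.099, 2.099]
ft_force: [0.5, 0.4, 0.2]
gripper_width: 0.0004
```

```bash
python3 -c "
from h import *
st()
im=save('side','s3.png');c=cv2.resize(im[180:330,230:450],None,fx=3,fy=3);cv2.imwrite('pics/s3c.png',c[:,:,::-1])"
```

```text
t 5.7 p [0.4957 0.0624 0.082 ] F [0.5 0.4 0.2] w 0.0004
z heading -103.3
```

View pics/s3c.png

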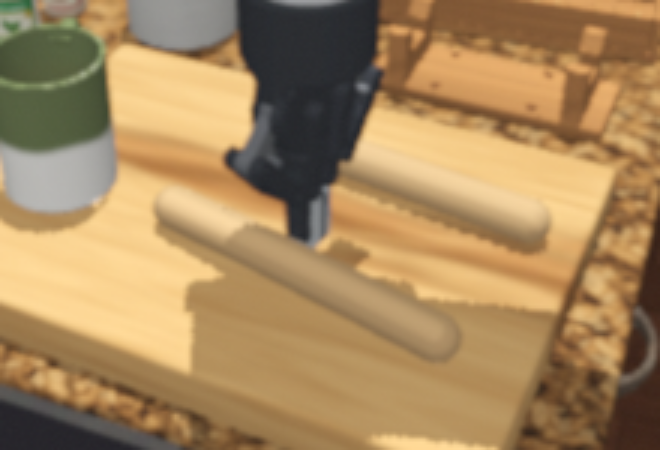

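Call:
step_arm(increments=[[0,0,-40,0,0,0,0],[1,0,-80,0,0,0,0],[1,0,-80,40,0,-0.03,0],[1,-3,-80,85,0,-0.072,0],[1,-3,-80,104,0,-0.072,0],[1,-3,-80,104,0,-0.072,0]])

```text
time: 6.35
tcp_pos: [0.4742, -0.0421, 0.162]
eef_rot: [-0.175, -2.135, 2.137]
ft_force: [0.2, 0.3, -0.4]
gripper_width: 0.0726
```

```bash
python3 -c "
from h import *
st([.475,-.040,.054],-99.2)
im=save('top','t4.png');im2=save('side','s4.png')
c=np.vstack([cv2.resize(im[160:310,190:320],(520,600))]);d=cv2.resize(im2[180:330,230:450],(792,540))
cv2.imwrite('pics/t4c.png',c[:,:,::-1]);cv2.imwrite('pics/s4c.png',d[:,:,::-1])"
```

```text
t 6.35 p [ 0.4742 -0.0421  0.162 ] F [ 0.2  0.3 -0.4] w 0.0726
z heading -99.4
tool mm [ -0.41480219 108.01692684  -2.27385198]
ry -0.003
```

View pics/t4c.png

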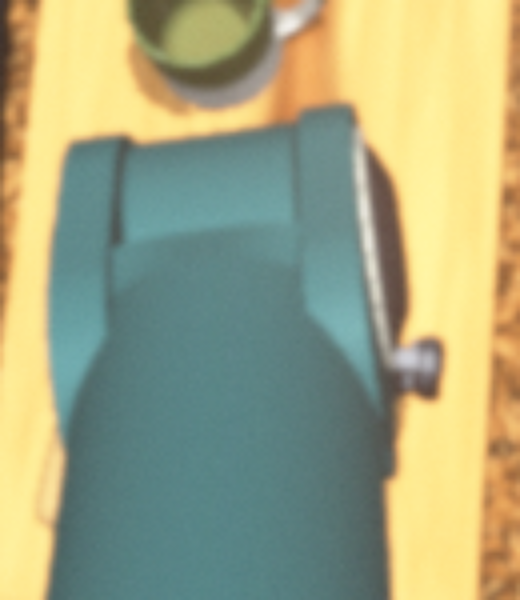

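Call:
step_arm(increments=[[1,0,40,-2,0,0,0],[1,0,75,-2,0,0,0],[1,0,98,-2,0,0,0],[1,0,106,-2,0,0,0],[1,0,108,-2,0,0,0],[1,0,108,-2,0,0,0]])

```text
time: 7.05
tcp_pos: [0.4757, -0.0366, 0.0547]
eef_rot: [-0.171, -2.139, 2.139]
ft_force: [0.6, -0.2, -0.6]
gripper_width: 0.0852
```

Call:
step_arm(increments=[[0.5,0,0,0,0,0,0],[0.4,0,0,0,0,0,0],[0.35,0,0,0,0,0,0],[0.2,0,0,0,0,0,0],[0.1,0,0,0,0,0,0],[0.1,0,0,0,0,0,0],[0.1,0,0,0,0,0,0]])

```text
time: 7.75
tcp_pos: [0.4753, -0.0373, 0.0546]
eef_rot: [-0.171, -2.138, 2.139]
ft_force: [-3.2, -0.2, 12.2]
gripper_width: 0.0258
```

Call:
step_arm(increments=[[0.1,0,-1,0,0,0,0],[0.1,0,-5,0,0,0,0],[0.1,0,-20,0,0,0,0],[0.1,0,-40,0,0,0,0],[0.1,0,-40,0,0,0,0],[0.1,0,-40,0,0,0,0]])

```text
time: 8.35
tcp_pos: [0.4752, -0.0373, 0.0941]
eef_rot: [-0.171, -2.138, 2.139]
ft_force: [-0.1, 0.1, -2.0]
gripper_width: 0.0258
```

```bash
python3 -c "
from h import *
st([.452,-.230,.16],-92)
im2=save('side','s5.png')
d=cv2.resize(im2[150:330,230:470],(800,600))
cv2.imwrite('pics/s5c.png',d[:,:,::-1])"
```

```text
t 8.35 p [ 0.4752 -0.0373  0.0941] F [-0.1  0.1 -2. ] w 0.0258
z heading -99.1
tool mm [ -7.76320314 -65.89283821 193.92271122]
ry -0.125
```

View pics/s5c.png

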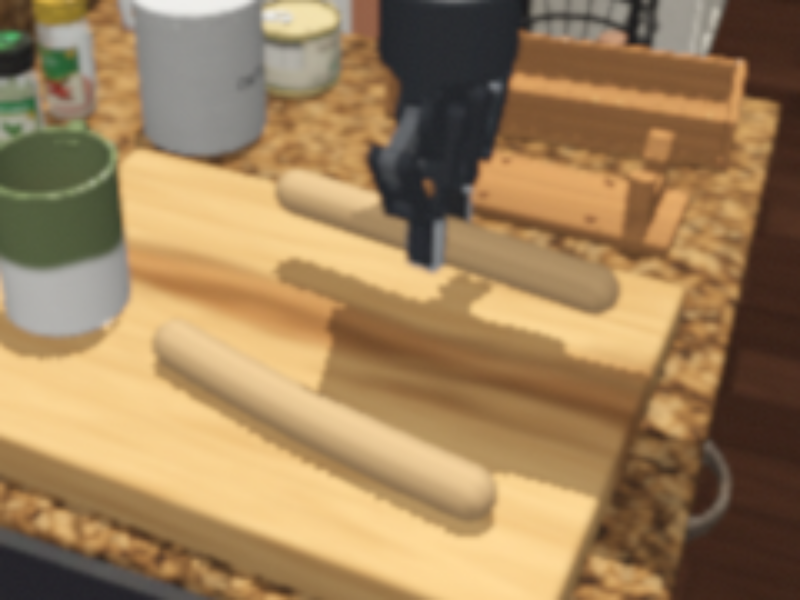

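Call:
step_arm(increments=[[0.1,0,-30,0,0,0,0],[0.1,-1,-60,20,0,0,0],[0.1,-3,-66,60,0,-0.04,0],[0.1,-5,-66,100,0,-0.08,0],[0.1,-7,-66,140,0,-0.12,0],[0.1,-7.8,-66,175,0,-0.125,0],[0.1,-7.8,-66,194,0,-0.125,0],[0.1,-7.8,-66,194,0,-0.125,0]])

```text
time: 9.2
tcp_pos: [0.4509, -0.2326, 0.1589]
eef_rot: [-0.04, -2.201, 2.201]
ft_force: [-0.1, 0.8, -1.5]
gripper_width: 0.0262
```

```bash
python3 -c "
from h import *
st([.452,-.230,.0546],-92)
im2=save('side','s6.png');im=save('top','t6.png')
d=cv2.resize(im2[130:250,300:480],(780,520));cv2.imwrite('pics/s6c.png',d[:,:,::-1])"
```

```text
t 9.2 p [ 0.4509 -0.2326  0.1589] F [-0.1  0.8 -1.5] w 0.0262
z heading -92.2
tool mm [ -1.22293384 104.31353466  -2.60973821]
ry -0.003
```

View pics/s6c.png

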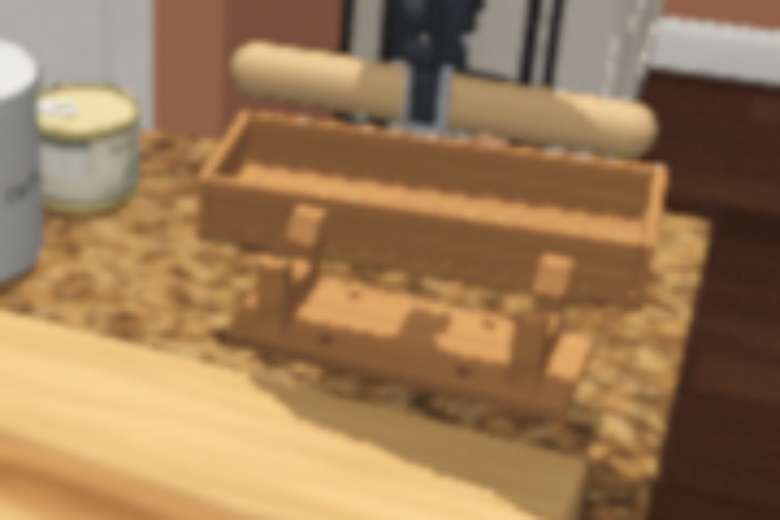

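```bash
python3 -c "
from h import *
st([.452,-.230,.0546],-92)
P=[ray('side',x/4.333+300,y/4.333+130,.058) for x,y in[(272,260),(307,210),(535,308),(555,260)]]
print(np.round(P,4),(P[0]+P[1])/2,(P[2]+P[3])/2,sum(P)/4)
# held pin ends, side view
for x,y in[(234,65),(655,130)]: print(ray('side',x/4.333+300,y/4.333+130,.1523))
"
```

```text
t 9.3 p [ 0.4517 -0.2297  0.1592] F [-0.   0.7 -1.9] w 0.0262
z heading -92.0
tool mm [ -0.40634603 104.61622084   0.36487193]
ry 0.0
[[ 0.5223 -0.2042  0.058 ]
 [ 0.5209 -0.2659  0.058 ]
 [ 0.3817 -0.2056  0.058 ]
 [ 0.3806 -0.259   0.058 ]] [ 0.52160444 -0.23506493  0.058     ] [ 0.38116867 -0.23230162  0.058     ] [ 0.45138655 -0.23368327  0.058     ]
[ 0.55863264 -0.23923617  0.1523    ]
[ 0.34062342 -0.23585656  0.1523    ]
```

Call:
step_arm(increments=[[0.1,-0.4,30,0,0,0,0],[0.1,-0.4,60,0,0,0,0],[0.1,-0.4,80,0,0,0,0],[0.1,-0.4,90,0,0,0,0],[0.1,-0.4,95,0,0,0,0],[0.1,-0.4,98,0,0,0,0],[0.1,-0.4,100,0,0,0,0],[0.1,-0.4,100,0,0,0,0]])

```text
time: 10.1
tcp_pos: [0.4527, -0.23, 0.0605]
eef_rot: [-0.038, -2.204, 2.205]
ft_force: [1.0, -0.2, -1.5]
gripper_width: 0.0259
```

Call:
step_arm(increments=[[0.1,0,1,0,0,0,0],[0.1,0,2,0,0,0,0],[0.1,0,3,0,0,0,0],[0.1,0,4,0,0,0,0],[0.1,0,4.8,0,0,0,0],[0.1,0,5,0,0,0,0],[0.1,0,5,0,0,0,0]])

```text
time: 10.8
tcp_pos: [0.4525, -0.2299, 0.055]
eef_rot: [-0.038, -2.204, 2.204]
ft_force: [0.1, -0.1, -0.9]
gripper_width: 0.0266
```

Call:
step_arm(increments=[[0.1,0,0.4,0,0,0,0],[0.1,0,0.8,0,0,0,0],[0.1,0,0.8,0,0,0,0]])

```text
time: 11.1
tcp_pos: [0.4525, -0.23, 0.0546]
eef_rot: [-0.038, -2.204, 2.204]
ft_force: [-3.1, 1.1, 8.2]
gripper_width: 0.026
```

Call:
step_arm(increments=[[0.25,0,-0.4,0,0,0,0],[0.35,0,-0.4,0,0,0,0],[0.45,0,-0.4,0,0,0,0],[0.6,0,-0.4,0,0,0,0],[0.7,0,-0.4,0,0,0,0],[0.7,0,-0.4,0,0,0,0]])

```text
time: 11.7
tcp_pos: [0.4525, -0.2299, 0.0546]
eef_rot: [-0.038, -2.204, 2.204]
ft_force: [-0.6, 0.5, 0.3]
gripper_width: 0.0599
```

Call:
step_arm(increments=[[0.7,0,-20,0,0,0,0],[0.7,0,-50,0,0,0,0],[0.7,0,-90,0,0,0,0],[0.7,0,-110,0,0,0,0],[0.7,0,-110,-40,0,0,0],[0.7,0,-110,-80,0,0,0],[1,0,-110,-120,0,0,0],[1,0,-110,-120,0,0,0]])

```text
time: 12.5
tcp_pos: [0.4568, -0.1054, 0.165]
eef_rot: [-0.032, -2.208, 2.206]
ft_force: [0.5, -0.9, 0.9]
gripper_width: 0.0847
```

```bash
python3 -c "
from h import *
st()
im2=save('side','s7.png');im=save('top','t7.png')
a=cv2.resize(im[190:330,185:450],(795,420))
cv2.imwrite('pics/t7c.png',a[:,:,::-1])"
```

```text
t 12.5 p [ 0.4568 -0.1054  0.165 ] F [ 0.5 -0.9  0.9] w 0.0847
z heading -91.6
```

View pics/t7c.png

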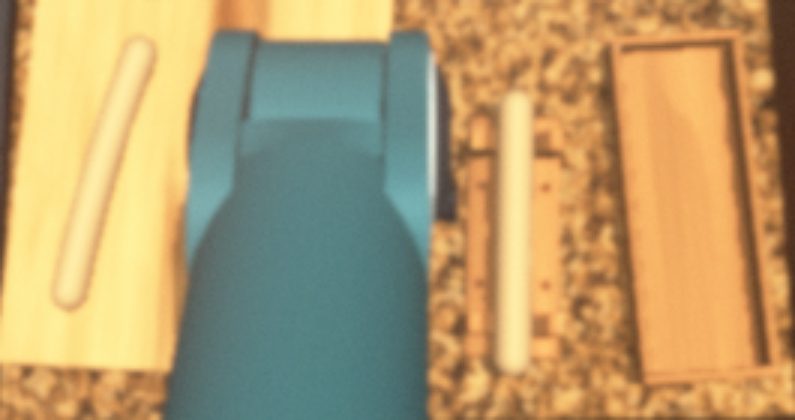

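```bash
python3 -c "
from h import *
for q in[(143,38),(68,310),(99,173)]: print(ray('top',q[0]/3+184.67,q[1]/3+189.67,.048))
st([.503,.089,.16],-103.4)"
```

```text
[0.60770385 0.06009273 0.048     ]
[0.39608353 0.1105261  0.048     ]
[0.50039677 0.09094781 0.048     ]
t 12.6 p [ 0.4567 -0.1094  0.1647] F [ 0.2 -1.   0.9] w 0.0855
z heading -91.9
tool mm [ -39.88121957    4.71799336 -199.84229613]
ry 0.201
```

Call:
step_arm(increments=[[1,-8,0,-40,0,0.05,0],[1,-16,0,-80,0,0.1,0],[1,-24,2,-120,0,0.15,0],[1,-32,4,-160,0,0.2,0],[1,-38,5,-190,0,0.2,0],[1,-39,5,-200,0,0.2,0],[1,-39,5,-200,0,0.2,0],[1,-39,5,-200,0,0.2,0]])

```text
time: 13.4
tcp_pos: [0.5024, 0.0868, 0.1594]
eef_rot: [-0.248, -2.096, 2.097]
ft_force: [-0.1, -1.1, -0.0]
gripper_width: 0.0855
```

```bash
python3 -c "
from h import *
st([.502,.090,.0546],-103.4)"
```

```text
t 13.4 p [0.5024 0.0868 0.1594] F [-0.1 -1.1 -0. ] w 0.0855
z heading -103.5
tool mm [  1.08553014 104.83066837  -3.04569863]
ry -0.002
```

Call:
step_arm(increments=[[1,0,40,-2.5,0,0,0],[1,0,75,-2.5,0,0,0],[1,0,95,-2.5,0,0,0],[1,0,102,-2.5,0,0,0],[1,0,104.6,-2.5,0,0,0],[1,0,104.6,-2.5,0,0,0]])

```text
time: 14.0
tcp_pos: [0.5034, 0.0903, 0.0557]
eef_rot: [-0.249, -2.097, 2.097]
ft_force: [0.3, -0.5, 1.1]
gripper_width: 0.0854
```

Call:
step_arm(increments=[[0.5,0,0,0,0,0,0],[0.4,0,0,0,0,0,0],[0.35,0,0,0,0,0,0],[0.2,0,0,0,0,0,0],[0.1,0,0,0,0,0,0],[0.1,0,0,0,0,0,0],[0.1,0,0,0,0,0,0]])

```text
time: 14.7
tcp_pos: [0.5032, 0.0911, 0.0556]
eef_rot: [-0.247, -2.097, 2.097]
ft_force: [-3.1, -1.3, 10.5]
gripper_width: 0.0261
```

Call:
step_arm(increments=[[0.1,0,-1,0,0,0,0],[0.1,0,-5,0,0,0,0],[0.1,0,-20,0,0,0,0],[0.1,0,-50,0,0,0,0],[0.1,0,-80,0,0,0,0],[0.1,0,-100,0,0,0,0],[0.1,0,-100,0,0,0,0]])

```text
time: 15.4
tcp_pos: [0.5042, 0.0913, 0.1585]
eef_rot: [-0.252, -2.1, 2.098]
ft_force: [-0.1, -0.9, -1.3]
gripper_width: 0.0261
```

```bash
python3 -c "
from h import *
st([.473,-.370,.16],-87.0)
im2=save('side','s8.png')
d=cv2.resize(im2[100:330,230:530],(780,598));cv2.imwrite('pics/s8c.png',d[:,:,::-1])"
```

```text
t 15.4 p [0.5042 0.0913 0.1585] F [-0.1 -0.9 -1.3] w 0.0261
z heading -103.4
tool mm [-76.63199868  -1.88511973 455.93357503]
ry -0.286
```

View pics/s8c.png

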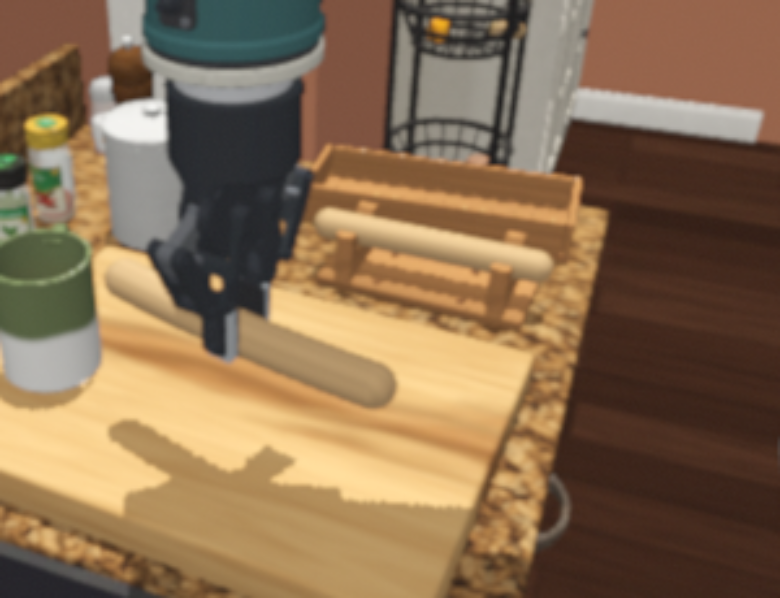

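Call:
step_arm(increments=[[0.1,-6,0,40,0,-0.03,0],[0.1,-14,-2,85,0,-0.07,0],[0.1,-22,-2,130,0,-0.1,0],[0.1,-30,-2,175,0,-0.14,0],[0.1,-38,-2,220,0,-0.17,0],[0.1,-46,-2,265,0,-0.21,0],[0.1,-54,-2,310,0,-0.24,0],[0.1,-60,-2,350,0,-0.286,0]])

```text
time: 16.25
tcp_pos: [0.4791, -0.2656, 0.1562]
eef_rot: [-0.059, 2.196, -2.195]
ft_force: [0.8, 0.3, -1.3]
gripper_width: 0.0262
```

```bash
python3 -c "
from h import *
st([.473,-.370,.16],-87.0)"
```

```text
t 16.25 p [ 0.4791 -0.2656  0.1562] F [ 0.8  0.3 -1.3] w 0.0262
z heading -87.0
tool mm [ 11.59048153  -3.80276908 103.97894339]
ry 0.0
```

Call:
step_arm(increments=[[0.1,4,0,40,0,0,0],[0.1,8,0,75,0,0,0],[0.1,11,0,98,0,0,0],[0.1,11,0,101,0,0,0],[0.1,11,0,101,0,0,0],[0.1,11,0,101,0,0,0]])

```text
time: 16.85
tcp_pos: [0.4745, -0.3635, 0.1566]
eef_rot: [-0.059, 2.196, -2.194]
ft_force: [0.6, 0.7, -1.2]
gripper_width: 0.0261
```

Call:
step_arm(increments=[[0.1,0,40,0,0,0,0],[0.1,0,75,0,0,0,0],[0.1,0,100,0,0,0,0],[0.1,0,115,0,0,0,0],[0.1,0,120,0,0,0,0],[0.1,0,122,0,0,0,0],[0.1,0,122,0,0,0,0]])

```text
time: 17.55
tcp_pos: [0.4749, -0.365, 0.0359]
eef_rot: [-0.056, 2.194, -2.195]
ft_force: [-0.1, -0.1, -0.8]
gripper_width: 0.0262
```

Call:
step_arm(increments=[[0.1,0,1,2,0,0,0],[0.1,0,2.5,4,0,0,0],[0.1,0,4,4,0,0,0],[0.1,0,5,4,0,0,0],[0.1,0,6,4,0,0,0],[0.1,0,6.3,4,0,0,0],[0.1,0,6.3,4,0,0,0]])

```text
time: 18.25
tcp_pos: [0.4746, -0.3688, 0.0287]
eef_rot: [-0.057, 2.195, -2.195]
ft_force: [-0.2, -0.6, -1.4]
gripper_width: 0.0261
```

Call:
step_arm(increments=[[0.1,0,0.4,0,0,0,0],[0.1,0,0.8,0,0,0,0],[0.1,0,0.8,0,0,0,0]])

```text
time: 18.55
tcp_pos: [0.4746, -0.3688, 0.0286]
eef_rot: [-0.057, 2.195, -2.195]
ft_force: [-4.9, 3.7, 14.0]
gripper_width: 0.0262
```

Contact with the tray floor: ease off and release within the tray's width.

Call:
step_arm(increments=[[0.25,0,-0.6,0,0,0,0],[0.32,0,-0.6,0,0,0,0],[0.38,0,-0.6,0,0,0,0],[0.45,0,-0.6,0,0,0,0],[0.48,0,-0.6,0,0,0,0],[0.48,0,-0.6,0,0,0,0]])

```text
time: 19.15
tcp_pos: [0.4746, -0.3688, 0.0285]
eef_rot: [-0.057, 2.195, -2.195]
ft_force: [-0.3, -0.8, -0.5]
gripper_width: 0.0413
```

Call:
step_arm(increments=[[0.48,0,-20,0,0,0,0],[0.48,0,-50,0,0,0,0],[0.48,0,-90,0,0,0,0],[0.48,0,-130,0,0,0,0],[0.48,0,-170,0,0,0,0],[0.48,0,-200,40,0,0,0],[0.48,0,-200,85,0,0,0],[0.48,0,-200,130,0,0,0]])

```text
time: 19.95
tcp_pos: [0.4814, -0.5005, 0.2301]
eef_rot: [-0.056, 2.192, -2.197]
ft_force: [0.6, 0.7, -0.7]
gripper_width: 0.0411
```

Call:
step_arm(increments=[[0.48,0,0,40,0,0,0],[0.48,0,0,80,0,0,0],[0.48,0,0,80,0,0,0],[0.48,0,0,80,0,0,0]])

```text
time: 20.35
tcp_pos: [0.4852, -0.5789, 0.2276]
eef_rot: [-0.056, 2.197, -2.195]
ft_force: [-0.2, 0.9, -0.7]
gripper_width: 0.0407
```

```bash
python3 -c "
from h import *
st()
im=save('top','t9.png');im2=save('side','s9.png')
a=cv2.resize(im[130:330,185:450],(398,300));b=cv2.resize(im2[100:300,150:500],(525,300))
cv2.imwrite('pics/f9.png',np.vstack([np.pad(a,((0,0),(0,127),(0,0))),b])[:,:,::-1])"
```

```text
t 20.35 p [ 0.4852 -0.5789  0.2276] F [-0.2  0.9 -0.7] w 0.0407
z heading -87.1
```

View pics/f9.png

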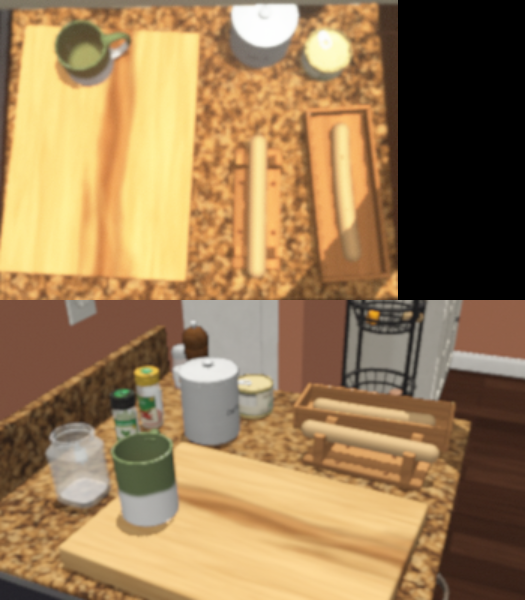

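The last picture shows the straight pin in both saddles (top crop, from (258,140) to (257,272)) and the bowed pin flat in the tray (from (341,128) to (351,256)). The mug, oats and tin have not moved, and the arm is clear of everything.

```bash
python3 -c "
from h import *
print(order.finish_job())"
```

```text
the job is handed in; nothing more can be done
None
```

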